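# Latch the leak-test chamber shut

### The arm

A 6-joint arm with a two-finger parallel gripper is mounted at the origin on a cart in front of the work surface, level with it; the furniture and walls round the work are solid. World frame = base frame: x ahead of the robot, y to its left, z up, the work surface at z = 0. Lengths are in mm, angles in degrees, forces in N, time in s.
With the tool pointing down it reaches from about 300 to 850 mm from the base axis. Payload 4.2 kg.
Tool frame: the origin (TCP) lies between the finger pads; the fingertips stand 11 mm ahead of it and the grasp point (between the pads) lies 8 mm behind it; z points along the fingers, y is the line along which they close (so a half turn about z gives the same grasp; the last joint's range is limited). The gripper opens to 91 mm and grips with 3 to 60 N. Pads are 32 mm wide; open, the fingers measure 118 mm over their backs; the gripper's body (76 mm by 178 mm) begins 60 mm behind the grasp point.
Start: joints at [-73.453, 18.312, 89.639, -0, 72.044, -1.146], TCP at [174.754, -547.817, 224.976] pointing down, gripper open.
Joint ranges: [-177.97, 177.97], [-48.28, 115.42], [12.27, 149.76], [-77.06, 257.06], [2.81, 150.46], [-146.56, 146.56]. Speed limits (degrees/s): [147.25, 147.25, 180, 180, 180, 180].

### API

Orientations are given as [roll, pitch, yaw] about the fixed x, y, z axes, in that order (R = Rz(yaw) Ry(pitch) Rx(roll)).
In Python, from bench import env, vision gives the robot as it stands.
- The arm moves only by the tool servo_tool, never from a script. Its argument "moves" is a list of rows, each a list of 5 numbers: the opening, from 0 (shut) to 1 (fully open), then the shift along the tool's x, y, z in cm, then the turn about the tool's z in rad. In form: [[fingers, dx, dy, dz, yaw], ...]. A call has 1 to 20 rows; each row shifts and turns the commanded pose from where the row before left it, along the tool's axes as they then stand; what a row does not reach is not made up. A row lasts 1/10 s, in which the tool goes at most 50 mm and 8.59 degrees, less where a joint would pass 70% of its speed; a pose out of reach is approached as far as the arm can. A call is refused whole if a number of a shift passes 5 or a number of a turn 0.15, either way. A call with a gripper value outside its range is refused whole. The fingers move at their own pace and stop on an object; the grip force is fixed at half the most. Time passes only in rows, so rows that do not move let the fingers close. It gives the time, the measured TCP pose, the force, the opening and the grip force at its end, in the units of the state.
- env.state(): the state, without advancing time (a new reading comes with each control period).
- vision.read_camera(name): name is "scene" or "top" or "wrist"; returns (picture, depth): 400x640x3 uint8, blue, green, red; 400x640 float32, mm along the optical axis (not along the pixel's ray), 0 where there is no reading.
- vision.camera_params(name): a dict with "fx", "fy", "cx", "cy" (pixels), "cam_to_world" (4x4, takes a point from camera to world coordinates). Camera axes: x right, y up, looking along -z (the intrinsics and any distortion apply to the point x, -y, -z); pixel columns grow to the right and rows downward; lengths in mm; the calibration is good to about 2 mm. A picture is of the moment at which its call begins: read the wrist's pose just before it. camera_params takes no time and is no camera call; for the wrist camera it gives the pose at the moment of the call.
- env.sign_off(): hands the job in; it is judged then, once.
The state is a dict: "time_s": time; "q": joint angles; "joint_vel": joint speeds; "effort": joint torques, N m; "position": TCP position; "tool_rot": TCP orientation; "contact_force": force on the tool from outside, world axes, zero at the start; "moment": the same for the moment, N m; "finger_gap": finger opening in mm; "gripper_force": force on a finger pad.
Only numpy, scipy, OpenCV 4.12 (cv2) and the standard library are available. Lean on these libraries where they do the work, as an engineer would, in place of code of your own. Each camera call takes 0.05 s, during which the arm holds its last target. There are 200 camera calls.

### The job

Close the blue leak-test chamber with its draw latch: lift the wire loop off the top of the keeper and drop its bar behind the keeper's hook, into the narrow slot, then press the red lever down over centre until it lies fully home and holds the two halves drawn together. Feel for the slot and press gently, never forcing the loop or the lever, and leave the other things on the bench where they are.

Things in the scene. Friction and masses are not known exactly. Their poses are not given: they have to be found in the camera images.
- chamber: Blue leak-test chamber bolted to the bench: two halves on an aluminium base plate 270x92 mm, housing top 55 mm above the bench (lengths here and below in mm). Origin at the centre of its underside; x along its length from the latch (on the fixed half, at -x) to the keeper (on the sliding half, at +x), z up, y along both hinge axes.
- lever_pivot (a point): Axis of the lever's pivot, fixed on the chamber at its x -38, y 0, z 85 mm; axes as the chamber's. The loop hangs on a pin 20 from it that turns with the lever: lever closed, the pin lies 19.8 to -x and 2.8 below the pivot; raising the lever carries pin and loop towards +x, lowering it draws them to -x.
- latch_lever (a joint): Angle of the red lever about its pivot (rad): 0 = closed, handle flat along the chamber's -x on its stop; 1.57 = upright; at most 2.1. Starts 0.45 to 0.65; hinge friction (0.05 N m) holds it where left. With the loop hooked the gasket resists: up to about 10 N at the handle's end; past dead centre (below about 0.14) the pull holds it closed.
- lever_handle (a point): Point on the top face of the red handle, mid-width, 70 mm from the pivot along the handle and 12 off the pivot's level; x, z axes are the chamber's when closed. The handle is 24 wide, 10 thick, and runs from 26 to 84 from the pivot. More than 30 N on it is forcing.
- latch_loop (a joint): Angle of the wire loop about its pin relative to the lever (rad); its slope above level towards +x is -(lever + loop). It swings almost freely, so it falls by its own weight; it starts with its bar lying on top of the keeper's hook. Dragging the loop along turns the lever, which takes 2 to 5 N.
- loop_bar (a point): Middle of the cross bar at the free end of the wire loop: steel, 5 mm thick, along the chamber's y, 88.8 from the loop's pin. Black bosses 13 thick on its ends, 50 over their outer faces, can be gripped from above, a finger on either side of the keeper; the bar may turn between the fingers. The housing below reaches 59 above the bench.
- sliding_half (a joint): How far the sliding half is drawn to the fixed half (m): 0 = slack, grows as the gasket is squeezed (2.2 N per mm), at most 0.020. The closed latch draws it 0.003 to 0.015, as the keeper is adjusted.
- keeper_mount (a point): Point of the sliding half, 85 above the bench, axes as the chamber's: the axis of the seated bar if the keeper (steel, 28 wide) is in mid-adjustment. The keeper itself is screwed up to 6 mm towards +x or -x from there, which is not measured. The bar is seated when drawn to -x against the hook's upright face under its nose; over 25 N while hooking is forcing.
- slot_mouth (a point): Point on the sliding half, 4.2 mm to +x of keeper_mount and 8.5 above it: the middle of the slot's mouth if the keeper is in mid-adjustment. Slot 7.4 wide between the hook's nose and a guard 3.5 thick; both tops are at this height, the hook's flat top runs 18.5 to -x from the nose. Square edges. Floor 11.5 below. A bar not over the slot stands on a top, its axis 2.5 above.
- tube_pack_1: bagged white drain tube with a blue and a red end, 53x253x45 mm, lying flat on the right of the bench; origin under its middle; a bystander
- tube_pack_2: bagged white drain tube with a blue and a red end, 53x253x45 mm, lying flat behind the chamber; origin under its middle; a bystander
- canister_pack: bagged fatter white canister with a red cap, 64x178x54 mm, lying flat at the front right; origin under its middle; a bystander
- timer: small white bench timer with coloured buttons, 62x62x22 mm; origin under its middle; a bystander

How it is judged (in metres and radians):
On the way:
1. the loop's bar lies in the slot behind the keeper's hook while the lever is still raised (over 0.5 rad) (x of loop_bar in the frame of keeper_mount between -0.0085 and 0.014 m and z of loop_bar in the frame of keeper_mount between -0.006 and 0.0045 m and value of joint latch_lever above 0.5 rad), for 0.2 s.
At the end, for the whole second after the job is handed in: The lever lies home (within 0.06 rad of closed) and still, the loop's bar is behind the keeper's hook in its slot (no higher than 4.5 mm over the seat), and the sliding half is drawn in by more than 1.5 mm (x of loop_bar in the frame of keeper_mount between -0.0085 and 0.014 m and z of loop_bar in the frame of keeper_mount between -0.006 and 0.0045 m and value of joint latch_lever below 0.06 rad and value of joint sliding_half above 0.0015 m and velocity of joint latch_lever between -0.05 and 0.05 rad/s); the robot touches nothing.
It fails at once if the lever's handle is pressed with more than 30 N (contact force between any of the fingers, the arm and latch_lever_c1 above 30 N).
It fails at once if the loop's bar is forced against the keeper with more than 25 N while the fingers hold the loop, or 60 N at any time (contact force between latch_loop_c0 and keeper above 60 N or (contact force between latch_loop_c0 and keeper above 25 N and contact force between the fingers and latch_loop above 0.5 N)).
It fails at once if a tube pack, the canister pack or the timer is moved by more than 30 mm (distance of any of tube_pack_1, tube_pack_2, canister_pack, timer from where it was at the start of the episode above 0.03 m).
It also fails if it takes over 58 s, if anything falls off the work surface, if the arm or the gripper's body presses on something with over 40 N, if the wrist force passes 120 N, or if a joint passes its speed limit or range.

## Working session

There is one attempt and no reset: what is moved stays moved. The work goes in short steps, Python scripts to look and compute and a tool call to move; the robot and the scene stay as the last step left them, time stands still between calls to the robot, and variables do not carry over. Pictures are saved under pics/ and viewed, at most 10 in all, crops included, and the job is handed in when it is done.

Besides the shell and the picture viewer there is one more tool, called after "Emit:" as name(argument=value, ...), one argument or row to a line, values as JSON. servo_tool: Moves the arm, as the interface text tells. Its arguments: {"type":"object","properties":{"moves":{"type":"array"}},"required":["moves"]}

```bash
mkdir -p pics; ls
cat > h.py <<'E'
import numpy as np,cv2
from bench import env,vision
def ray(p,u,v):
    M=np.array(p["cam_to_world"],float); d=np.array([(u-p["cx"])/p["fx"],-(v-p["cy"])/p["fy"],-1.0])
    return M[:3,3],M[:3,:3]@d
def onz(p,u,v,z):
    o,d=ray(p,u,v); return o+d*(z-o[2])/d[2]
def cloud(p,D):
    v,u=np.mgrid[:D.shape[0],:D.shape[1]]
    c=np.stack([(u-p["cx"])/p["fx"]*D,-(v-p["cy"])/p["fy"]*D,-D],-1)
    M=np.array(p["cam_to_world"],float); return c@M[:3,:3].T+M[:3,3]
def proj(p,X):
    M=np.array(p["cam_to_world"],float); c=M[:3,:3].T@(np.array(X,float)-M[:3,3])
    return p["cx"]+p["fx"]*c[0]/-c[2], p["cy"]-p["fy"]*c[1]/-c[2]
E
python3 - <<'E'
from h import *
for n in("scene","top"):
    im,D=vision.read_camera(n); p=vision.camera_params(n); print(n,{k:v for k,v in p.items()})
    cv2.imwrite(f"pics/{n}0.png",im); np.savez(f"{n}0.npz",im=im,D=D)
    hsv=cv2.cvtColor(im,cv2.COLOR_BGR2HSV); P=cloud(p,D)
    for nm,m in(("red",((hsv[...,0]<8)|(hsv[...,0]>172))&(hsv[...,1]>130)&(hsv[...,2]>60)),("blue",(abs(hsv[...,0].astype(int)-110)<15)&(hsv[...,1]>110))):
        k,l,s,c=cv2.connectedComponentsWithStats(m.astype(np.uint8))
        for i in range(1,k):
            if s[i,4]>80:
                q=P[(l==i)&(D>0)]; print(nm,s[i],np.percentile(q,[3,50,97],axis=0).round(0).tolist())
print(env.state())
E
```

```text
pics
scene {'fx': 392.142692427079, 'fy': 392.142692427079, 'cx': 317.9602517139893, 'cy': 206.59441071903083, 'cam_to_world': array([[-7.61419994e-01,  3.82861040e-01, -5.23122373e-01,
         1.05699441e+02],
       [-6.47944391e-01, -4.24342095e-01,  6.32536048e-01,
         5.45959379e+02],
       [ 2.01905655e-02,  8.20579801e-01,  5.71175219e-01,
         6.37086049e+02],
       [ 0.00000000e+00,  0.00000000e+00,  0.00000000e+00,
         1.00000000e+00]])}
red [180 182  25  20 367] [[814.0, 111.0, 115.0], [831.0, 138.0, 128.0], [859.0, 161.0, 145.0]]
red [304 222  24  28 268] [[497.0, 43.0, 110.0], [507.0, 65.0, 126.0], [520.0, 87.0, 145.0]]
red [264 229  13  15  93] [[653.0, 25.0, 21.0], [660.0, 48.0, 39.0], [679.0, 56.0, 45.0]]
red [378 233  13  12 108] [[447.0, -156.0, 12.0], [460.0, -143.0, 20.0], [475.0, -131.0, 29.0]]
red [136 305  24  19 148] [[686.0, 339.0, 4.0], [690.0, 362.0, 11.0], [695.0, 384.0, 15.0]]
blue [289 120  20  23 319] [[674.0, -103.0, 231.0], [691.0, -88.0, 250.0], [719.0, -75.0, 271.0]]
blue [358 192  13  13  96] [[579.0, -254.0, 12.0], [589.0, -246.0,
[... 1560 characters left out ...]
, -385.0]]
{'time_s': 0.1, 'q': array([-7.34517394e+01,  1.83457849e+01,  8.96985347e+01, -1.57242217e-03,
        7.20446585e+01, -1.14650419e+00]), 'joint_vel': array([-0.0637648 , -0.11415035, -0.20336799,  0.02407897,  0.15902682,
       -0.03440966]), 'effort': array([-1.44338405e-04, -4.13331449e+01, -2.32510847e+01,  7.28241820e-02,
        4.21863911e-02, -5.81890777e-05]), 'position': array([ 174.63217926, -547.38379328,  224.23230742]), 'tool_rot': array([-1.79911010e+02, -2.85571221e-04,  1.76952505e+01]), 'contact_force': array([ 0.10964137,  0.17915631, -0.42859487]), 'moment': array([-0.04251355,  0.00201369, -0.02605281]), 'gripper_force': 0.0, 'finger_gap': 91.40319912488562}
```

Run:
```python
from h import *
s=cv2.imread("pics/scene0.png")[170:370,120:440]; t=cv2.imread("pics/top0.png")[165:265,180:340]
cv2.imwrite("pics/a.png",np.vstack([cv2.resize(s,(640,400),interpolation=2)]))
cv2.imwrite("pics/b.png",cv2.resize(t,(800,500),interpolation=2))
p=vision.camera_params("top");d=np.load("top0.npz");P=cloud(p,d["D"]);im=d["im"]
g=cv2.cvtColor(im,cv2.COLOR_BGR2HSV)
m=(abs(g[...,0].astype(int)-110)<15)&(g[...,1]>110)&(P[...,1]>0)&(P[...,1]<280)&(P[...,0]>440)&(P[...,0]<600)&(P[...,2]>47)&(P[...,2]<62)
q=P[m][:,:2].astype(np.float32); r=cv2.minAreaRect(q); print(r, cv2.boxPoints(r))
```

```text
((525.9788208007812, 135.30938720703125), (240.54452514648438, 74.66832733154297), 77.89275360107422) [[464.24893   25.542923]
 [537.25635    9.881821]
 [587.70874  245.07585 ]
 [514.7013   260.73694 ]]
```

View pics/a.png

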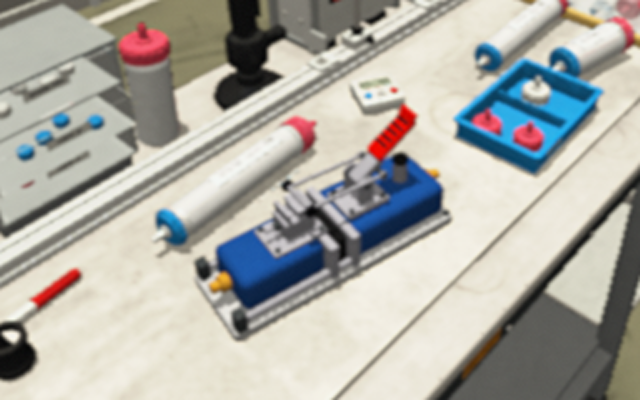

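View pics/b.png

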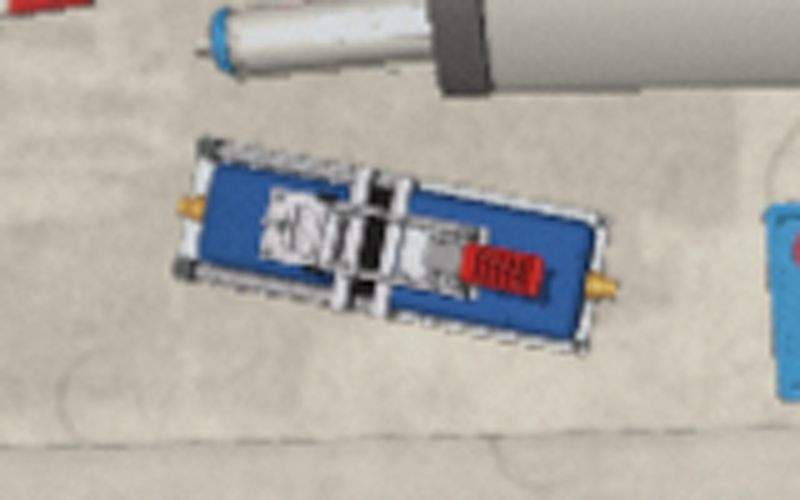

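Run:
```python
from h import *
for n in("scene","top"):
    p=vision.camera_params(n);d=np.load(n+"0.npz");P=cloud(p,d["D"]);ok=d["D"]>0
    for lo,hi in((70,110),(110,160),(160,220),(220,320),(320,900)):
        m=ok&(P[...,2]>lo)&(P[...,2]<hi)&(P[...,0]>200)&(P[...,0]<800)&(P[...,1]>-500)&(P[...,1]<450)
        k,l,s,c=cv2.connectedComponentsWithStats(m.astype(np.uint8))
        for i in range(1,k):
            if s[i,4]>25: q=P[l==i]; print(n,lo,s[i],q.min(0).round(),q.max(0).round())
st=env.state();p=vision.camera_params("wrist");M=np.array(p["cam_to_world"])
from scipy.spatial.transform import Rotation as R
T=R.from_euler("xyz",st["tool_rot"],degrees=True).as_matrix()
print("wrist cam in tool",T.T@(M[:3,3]-st["position"]),(T.T@M[:3,:3]).round(2),p["fx"])
```

```text
scene 70 [338 134  24  16 196] [ 719. -455.   70.] [ 796. -344.  110.]
scene 70 [286 161   5  10  39] [ 794. -163.   84.] [ 800. -145.  110.]
scene 70 [296 165   4  13  49] [ 760. -163.   71.] [ 769. -150.  110.]
scene 70 [239 186  15  13 115] [785. -17.  70.] [800.  28.  92.]
scene 70 [106 217  82  53 900] [763. 202.  71.] [800. 366. 110.]
scene 70 [251 245  64  43 819] [493.  75.  70.] [561. 212. 110.]
scene 70 [316 246   8  10  67] [499.  44.  72.] [515.  62.  88.]
scene 110 [338 120  24  20 292] [ 746. -454.  110.] [ 799. -374.  160.]
scene 110 [314 147  32  12 157] [ 670. -253.  126.] [ 717. -163.  160.]
scene 110 [296 150  10  15  66] [ 734. -161.  111.] [ 769. -150.  159.]
scene 110 [ 99 198  87  61 655] [763. 195. 110.] [800. 366. 160.]
scene 110 [303 222  25  27 298] [495.  39. 110.] [526.  90. 146.]
scene 110 [143 230  22  16 109] [760. 256. 110.] [765. 305. 124.]
scene 160 [345 101  15  22 253] [ 758. -434.  160.] [ 790. -397.  220.]
scene 160 [299 134  46  20 531] [ 669. -257.  160.] [746. -92. 220.]
scene 160 [ 93 187  86  48 522] [784. 195. 160.] [800. 367. 186.]
scene 
[... 733 characters left out ...]
top 110 [425 124  11  12  92] [ 746. -404.  110.] [ 777. -376.  132.]
top 110 [272 214  17  11 128] [493.  38. 110.] [524.  87. 146.]
top 160 [168 117  63   9 373] [782. 195. 161.] [800. 368. 190.]
top 160 [352 136  26  18 168] [ 681. -223.  161.] [ 740. -148.  220.]
top 220 [455 111  19  12  68] [ 757. -441.  224.] [ 763. -413.  320.]
top 220 [325 135  41  20 613] [ 674. -182.  220.] [730. -73. 276.]
top 320 [  264    48   306   137 17008] [ 572. -500.  321.] [800.  55. 625.]
top 320 [ 532  362   54   33 1089] [ 200. -500.  517.] [ 221. -436.  621.]
wrist cam in tool [  72.40508028   -1.11262368 -159.33528337] [[-0.    0.97  0.25]
 [ 1.    0.   -0.  ]
 [-0.    0.25 -0.97]] 276.2579831314805
```

Emit:
servo_tool(
  moves=[
    [1, 0, 0, 0, -0.15],
    [1, 0, 0, 0, -0.15],
    [1, 0, 0, 0, -0.15],
    [1, 0, 0, 0, -0.15],
    [1, 0, 0, 0, -0.15],
    [1, 0, 0, 0, -0.15],
    [1, 0, 0, 0, -0.15],
    [1, 4.6, 1.1, 0, 0],
    [1, 4.6, 1.1, 0, 0],
    [1, 4.6, 1.1, 0, 0],
    [1, 4.6, 1.1, 0, 0],
    [1, 4.6, 1.1, 0, 0],
    [1, 4.6, 1.1, 0, 0],
    [1, 4.6, 1.1, 0, 0],
    [1, 4.6, 1.1, 0, 0],
    [1, 4.6, 1.1, 0, 0],
    [1, 4.6, 1.1, 0, 0],
    [1, 4.6, 1.1, 0, 0],
    [1, 4.6, 1.1, 0, 0],
    [1, 4.6, 1.1, 0, 0],
  ],
)

```text
time_s: 2.1
position: [440.6, 8.7, 224.8]
tool_rot: [-180.0, 0.0, 77.9]
contact_force: [-0.3, -0.9, -0.3]
finger_gap: 91.5
gripper_force: 0.0
```

Emit:
servo_tool(
  moves=[
    [1, 4.5, 1.4, 0, 0],
    [1, 4.5, 1.4, 0, 0],
    [1, 4.5, 1.4, 0, 0],
    [1, 4.5, 1.4, -0.5, 0],
    [1, 0, 0, 3, 0],
    [1, 0, 0, 3, 0],
    [1, 0, 0, 0, 0],
    [1, 0, 0, 0, 0],
  ],
)

```text
time_s: 2.9
position: [532.9, 170.8, 169.9]
tool_rot: [-179.9, 0.0, 77.8]
contact_force: [-0.5, 0.0, 1.3]
finger_gap: 91.2
gripper_force: 0.0
```

Run:
```python
from h import *
p=vision.camera_params("wrist"); im,D=vision.read_camera("wrist"); st=env.state()
np.savez("w0.npz",im=im,D=D,M=p["cam_to_world"],q=[p["fx"],p["fy"],p["cx"],p["cy"]])
print(st["position"],st["tool_rot"],p["fx"],p["cx"],p["cy"])
cv2.imwrite("pics/w0.png",im); 
for r in range(100,400,20): print(r,D[r,::40].round().astype(int).tolist())
```

```text
[533.63260525 170.90577291 171.0027926 ] [ 1.79919882e+02 -4.17546360e-02  7.78320330e+01] 276.2579831314805 320.3569981399122 199.65518571668682
100 [1072, 1072, 1073, 1074, 321, 311, 311, 282, 276, 281, 312, 269, 322, 293, 280, 234]
120 [1091, 1088, 1091, 1091, 327, 318, 318, 317, 264, 293, 316, 275, 326, 298, 283, 326]
140 [1110, 1110, 1112, 1113, 332, 321, 323, 321, 269, 300, 322, 281, 331, 303, 332, 299]
160 [1133, 1133, 1129, 1129, 339, 338, 329, 329, 270, 306, 328, 284, 338, 309, 324, 280]
180 [1153, 1149, 1151, 1152, 1053, 344, 334, 334, 251, 313, 334, 292, 335, 314, 343, 280]
200 [1175, 1174, 1174, 0, 936, 352, 342, 340, 244, 294, 341, 300, 339, 319, 351, 350]
220 [1195, 1197, 1198, 724, 686, 359, 168, 348, 293, 311, 169, 307, 349, 326, 359, 358]
240 [1224, 1222, 86, 84, 85, 366, 157, 354, 289, 355, 158, 315, 85, 85, 85, 366]
260 [73, 73, 75, 75, 82, 83, 84, 82, 83, 84, 84, 84, 84, 75, 75, 73]
280 [64, 65, 77, 76, 82, 112, 156, 368, 265, 369, 159, 113, 84, 77, 77, 64]
300 [57, 61, 79, 79, 84, 111, 388, 376, 259, 378, 377, 113, 84, 79, 79, 62]
320 [57, 60, 67, 69, 68, 68, 68, 68, 67, 68, 68, 68, 67, 68, 67, 60]
340 [59, 59, 61, 62, 62, 62, 0, 62, 62, 61, 61, 62, 62, 62, 62, 60]
360 [61, 61, 60, 58, 57, 57, 57, 56, 56, 57, 55, 61, 60, 60, 61, 60]
380 [62, 61, 53, 52, 54, 54, 51, 52, 52, 51, 52, 411, 85, 85, 68, 62]
```

View pics/w0.png

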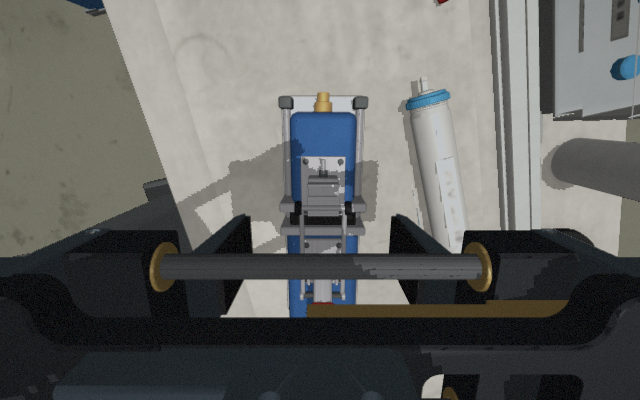

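Run:
```python
from h import *
d=np.load("w0.npz");im=d["im"];D=d["D"]
cv2.imwrite("pics/w0c.png",cv2.resize(im[155:255,270:380],None,fx=7,fy=5.9,interpolation=cv2.INTER_CUBIC)[:600])
p=vision.camera_params("wrist");P=cloud(p,D)
for c in (305,315,323,331,341):
    print(c,[(r,int(P[r,c,2])) for r in range(160,250,3)])
def line(c):
    return 0
a=onz(p,323,112,55);print(a)
```

```text
305 [(160, 62), (163, 63), (166, 58), (169, 59), (172, 59), (175, 58), (178, 59), (181, 59), (184, 58), (187, 60), (190, 59), (193, 59), (196, 59), (199, 59), (202, 58), (205, 97), (208, 98), (211, 63), (214, 58), (217, 52), (220, 54), (223, 51), (226, 55), (229, 58), (232, 58), (235, 53), (238, 59), (241, 61), (244, 63), (247, 64)]
315 [(160, 59), (163, 58), (166, 59), (169, 58), (172, 59), (175, 66), (178, 81), (181, 83), (184, 93), (187, 94), (190, 81), (193, 82), (196, 93), (199, 94), (202, 93), (205, 97), (208, 98), (211, 94), (214, 93), (217, 53), (220, 51), (223, 52), (226, 55), (229, 57), (232, 58), (235, 55), (238, 59), (241, 61), (244, 61), (247, 62)]
323 [(160, 75), (163, 76), (166, 76), (169, 75), (172, 78), (175, 77), (178, 82), (181, 81), (184, 93), (187, 93), (190, 82), (193, 81), (196, 93), (199, 93), (202, 94), (205, 96), (208, 98), (211, 94), (214, 93), (217, 53), (220, 51), (223, 53), (226, 55), (229, 57), (232, 57), (235, 54), (238, 59), (241, 62), (244, 61), (247, 61)]
331 [(160, 58), (163, 59), (166, 59), (169, 58), (172, 59), (175, 67), (178, 82), (181, 82), (184, 92), (187, 93), (190, 83), (193, 82), (196, 94), (199, 92), (202, 94), (205, 97), (208, 99), (211, 94), (214, 94), (217, 51), (220, 54), (223, 51), (226, 56), (229, 58), (232, 57), (235, 55), (238, 59), (241, 61), (244, 62), (247, 60)]
341 [(160, 62), (163, 62), (166, 60), (169, 58), (172, 60), (175, 61), (178, 60), (181, 59), (184, 58), (187, 60), (190, 59), (193, 59), (196, 60), (199, 59), (202, 59), (205, 97), (208, 98), (211, 63), (214, 58), (217, 53), (220, 52), (223, 52), (226, 54), (229, 56), (232, 58), (235, 58), (238, 95), (241, 96), (244, 96), (247, 97)]
[554.86618976 255.08304032  55.        ]
```

View pics/w0c.png

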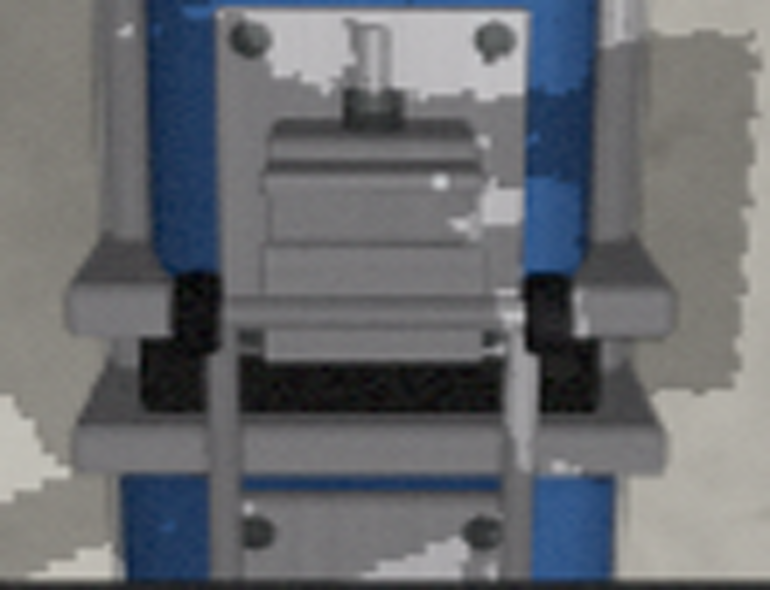

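Run:
```python
from h import *
from scipy.spatial.transform import Rotation as R
d=np.load("w0.npz");p=vision.camera_params("wrist");st=env.state();T=R.from_euler("xyz",st["tool_rot"],degrees=True).as_matrix()
f=lambda u,v,z:(T.T@(onz(p,u,v,z)-st["position"])).round(1)
for n,a in dict(bossL=(294.6,207.5,96),bossR=(351.9,207.5,96),bar=(323.2,207.5,98.5),nose=(323,196.2,93.5),guardin=(323,187.3,93.5),guardout=(323,183.3,93.5),hookback=(323,215.5,93.5),topL=(305,190,75),c1=(291,112,55),c2=(355,112,55)).items(): print(n,f(*a),onz(p,*a).round(1))
print(st["position"])
```

```text
bossL [  4.1 -22.5  75. ] [512.6 179.7  96. ]
bossR [ 4.  28.1 75. ] [562.1 169.   96. ]
bar [ 4.8  2.7 72.5] [537.4 175.1  98.5]
nose [13.7  2.6 77.5] [539.2 183.8  93.5]
guardin [21.8  2.6 77.5] [540.9 191.7  93.5]
guardout [25.4  2.6 77.5] [541.6 195.2  93.5]
hookback [-4.2  2.6 77.5] [535.4 166.3  93.5]
topL [ 15.2 -14.3  96. ] [523.  188.8  75. ]
c1 [ 86.7 -27.6 116. ] [525.1 261.5  55. ]
c2 [ 86.7  33.3 116.1] [584.6 248.7  55. ]
[533.63260525 170.90577291 171.0027926 ]
```

Emit:
servo_tool(
  moves=[
    [1, 0.42, 0.28, 0, 0],
    [1, 0, 0, 2, 0],
    [1, 0, 0, 2, 0],
    [1, 0, 0, 2, 0],
    [1, 0, 0, 1, 0],
    [1, 0, 0, 0.6, 0],
    [1, 0, 0, 0, 0],
    [0.7, 0, 0, 0, 0],
    [0.6, 0, 0, 0, 0],
    [0.6, 0, 0, 0, 0],
  ],
)

```text
time_s: 3.95
position: [537.1, 174.5, 94.7]
tool_rot: [179.9, -0.0, 77.9]
contact_force: [0.2, 0.3, -0.0]
finger_gap: 69.8
gripper_force: 0.0
```

Run:
```python
from h import *
st=env.state();print(st["position"],st["tool_rot"],st["contact_force"],st["finger_gap"],st["gripper_force"])
p=vision.camera_params("wrist"); im,D=vision.read_camera("wrist")
np.savez("w1.npz",im=im,D=D)
cv2.imwrite("pics/w1.png",cv2.resize(im[120:320,200:450],None,fx=3,fy=3,interpolation=cv2.INTER_CUBIC))
```

```text
[537.07850251 174.54532288  94.6704574 ] [ 1.79924208e+02 -3.64590735e-02  7.78545159e+01] [ 0.16272618  0.28446701 -0.0145364 ] 69.7940340052388 0.0
```

View pics/w1.png

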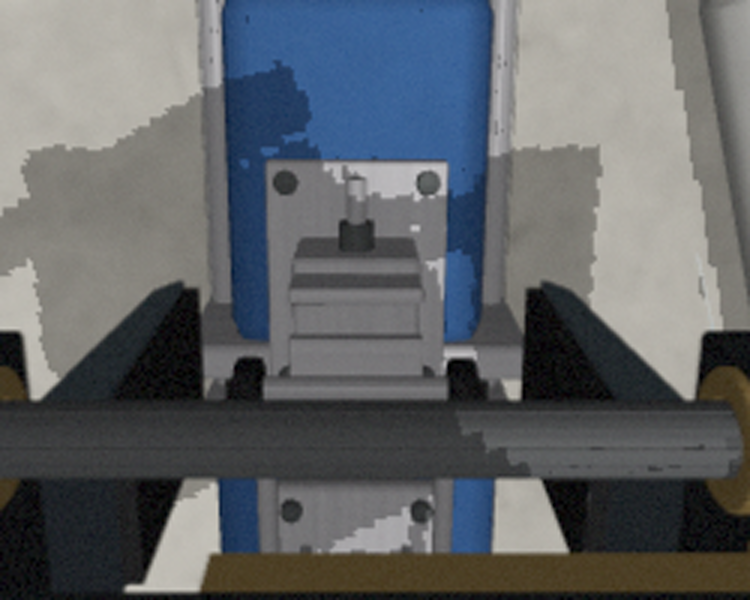

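Run:
```python
from h import *
from scipy.spatial.transform import Rotation as R
p=vision.camera_params("wrist");st=env.state();T=R.from_euler("xyz",st["tool_rot"],degrees=True).as_matrix()
f=lambda u,v,z:(T.T@(onz(p,u,v,z)-st["position"])).round(1)
D=np.load("w1.npz")["D"];P=cloud(p,D)
print([(r,int(P[r,319,2]),round(float((T.T@(P[r,319]-st["position"]))[0]),1)) for r in range(212,254)])
for n,a in dict(bar=(319,249.3,98),nose=(319,232.3,93.5),guardin=(319,221,93.5),guardout=(319,216,93.5),bossL=(283,247,102),bossR=(355,247,102)).items(): print(n,f(*a))
```

```text
[(212, 85, 20.5), (213, 87, 20.5), (214, 88, 20.3), (215, 91, 20.4), (216, 91, 19.8), (217, 93, 19.9), (218, 92, 18.8), (219, 92, 18.2), (220, 92, 17.5), (221, 80, 12.9), (222, 80, 12.1), (223, 81, 11.8), (224, 82, 11.2), (225, 81, 10.4), (226, 81, 9.7), (227, 81, 9.0), (228, 80, 7.9), (229, 81, 7.4), (230, 82, 7.0), (231, 89, 9.2), (232, 91, 9.2), (233, 92, 9.1), (234, 92, 8.3), (235, 93, 8.1), (236, 93, 7.4), (237, 92, 6.3), (238, 91, 5.2), (239, 93, 5.2), (240, 92, 4.1), (241, 94, 4.3), (242, 91, 2.7), (243, 93, 2.7), (244, 93, 1.8), (245, 94, 1.7), (246, 96, 2.0), (247, 96, 1.6), (248, 97, 1.2), (249, 97, 0.5), (250, 98, 0.1), (251, 98, -0.5), (252, 98, -1.3), (253, 174, 34.7)]
bar [ 0.5 -0.6 -3.5]
nose [ 9.8 -0.6  1. ]
guardin [17.2 -0.6  1. ]
guardout [20.5 -0.6  1. ]
bossL [  3.9 -22.   -7.5]
bossR [ 3.8 20.8 -7.5]
```

Emit:
servo_tool(
  moves=[
    [0.5, 0, 0, 0, 0],
    [0.45, 0, 0, 0, 0],
    [0.4, 0, 0, 0, 0],
    [0.4, 0, 0, 0, 0],
    [0.4, 0, 0, 0, 0],
    [0.4, 0, 0, 0, 0],
  ],
)

```text
time_s: 4.6
position: [535.9, 174.7, 93.9]
tool_rot: [-179.9, 0.0, 77.8]
contact_force: [-4.1, 2.2, 3.6]
finger_gap: 49.7
gripper_force: 30.0
```

Emit:
servo_tool(
  moves=[
    [0.4, 0, 0, -0.2, 0],
    [0.4, 0, 0, -0.2, 0],
    [0.4, 0.2, 0, 0, 0],
    [0.4, 0.2, 0, 0, 0],
    [0.4, 0.2, 0, 0, 0],
    [0.4, 0.2, 0, 0, 0],
    [0.4, 0.2, 0, 0, 0],
    [0.4, 0.2, 0, 0, 0],
    [0.4, 0.13, 0, 0, 0],
    [0.4, 0, 0, 0, 0],
    [0.4, 0, 0, 0, 0],
  ],
)

```text
time_s: 5.7
position: [538.4, 185.7, 97.6]
tool_rot: [-179.9, 0.2, 77.9]
contact_force: [-4.9, -3.2, 2.1]
finger_gap: 49.5
gripper_force: 30.0
```

```bash
cat > look.py <<'E'
from h import *
from scipy.spatial.transform import Rotation as R
st=env.state();p=vision.camera_params("wrist");im,D=vision.read_camera("wrist");T=R.from_euler("xyz",st["tool_rot"],degrees=True).as_matrix()
P=cloud(p,D);print(st["position"],st["contact_force"],st["finger_gap"])
L=(P-st["position"])@T
for c in(312,326):print(c,[(r,int(P[r,c,2]),round(float(L[r,c,0]),1)) for r in range(205,262)])
s=vision.read_camera("scene");cv2.imwrite("pics/s_last.png",cv2.resize(s[0][190:310,210:370],(800,600),interpolation=2))
E
python3 look.py
```

```text
[538.38190237 185.65989451  97.64847516] [-4.90832322 -3.24731151  2.08453968] 49.48813697662184
312 [(205, 59, 17.0), (206, 59, 16.1), (207, 57, 14.8), (208, 58, 14.4), (209, 58, 13.6), (210, 58, 12.7), (211, 57, 11.8), (212, 59, 11.3), (213, 65, 12.5), (214, 67, 12.5), (215, 69, 12.5), (216, 73, 12.8), (217, 73, 12.2), (218, 77, 12.7), (219, 77, 12.1), (220, 79, 12.1), (221, 82, 12.2), (222, 82, 11.7), (223, 80, 10.3), (224, 81, 9.9), (225, 81, 9.2), (226, 83, 9.2), (227, 86, 9.6), (228, 87, 9.2), (229, 89, 9.4), (230, 91, 9.3), (231, 91, 8.8), (232, 91, 8.2), (233, 93, 8.3), (234, 92, 7.3), (235, 92, 6.5), (236, 80, 0.9), (237, 81, 0.6), (238, 80, -0.5), (239, 81, -0.9), (240, 81, -1.8), (241, 81, -2.4), (242, 82, -2.8), (243, 81, -4.0), (244, 81, -4.5), (245, 89, -2.0), (246, 99, 1.8), (247, 99, 1.5), (248, 100, 0.9), (249, 101, 0.8), (250, 101, 0.2), (251, 102, 0.0), (252, 101, -1.3), (253, 177, 34.8), (254, 177, 34.5), (255, 179, 35.1), (256, 179, 34.9), (257, 178, 34.1), (258, 180, 34.7), (259, 180, 34.1), (260, 180, 34.1), (261, 180, 33.5)]
326 [(205, 58, 16.7), (206, 59, 16.
[... 234 characters left out ...]
 12.6), (221, 81, 11.9), (222, 81, 11.1), (223, 81, 10.6), (224, 82, 10.1), (225, 81, 9.1), (226, 84, 9.5), (227, 86, 9.6), (228, 86, 8.9), (229, 89, 9.2), (230, 92, 9.7), (231, 92, 9.2), (232, 91, 8.0), (233, 92, 8.0), (234, 93, 7.5), (235, 93, 6.8), (236, 81, 1.1), (237, 81, 0.7), (238, 81, -0.1), (239, 82, -0.6), (240, 81, -1.6), (241, 81, -2.7), (242, 81, -3.3), (243, 81, -4.0), (244, 81, -4.5), (245, 82, -5.0), (246, 99, 1.9), (247, 100, 1.6), (248, 99, 0.8), (249, 101, 0.7), (250, 101, 0.4), (251, 100, -0.8), (252, 100, -1.4), (253, 176, 34.6), (254, 177, 34.7), (255, 178, 34.6), (256, 179, 34.7), (257, 180, 34.8), (258, 179, 34.1), (259, 179, 34.0), (260, 181, 34.4), (261, 180, 33.8)]
```

Emit:
servo_tool(
  moves=[
    [0.4, 0.15, 0, 0, 0],
    [0.4, 0.13, 0, 0, 0],
    [0.4, 0, 0, 0, 0],
    [0.4, 0, 0, 0.1, 0],
    [0.4, 0, 0, 0.1, 0],
    [0.4, 0, 0, 0.1, 0],
    [0.4, 0, 0, 0.1, 0],
    [0.4, 0, 0, 0.1, 0],
    [0.4, 0, 0, 0, 0],
    [0.4, 0, 0, 0, 0],
  ],
)

```text
time_s: 6.8
position: [539.1, 188.8, 92.7]
tool_rot: [-179.9, 0.2, 77.9]
contact_force: [-5.2, -2.1, 1.4]
finger_gap: 49.4
gripper_force: 30.0
```

Emit:
servo_tool(
  moves=[
    [0.4, 0, 0, 0.1, 0],
    [0.4, 0, 0, 0.1, 0],
    [0.4, 0, 0, 0.1, 0],
    [0.4, 0, 0, 0, 0],
    [0.4, 0, 0, 0, 0],
  ],
)

```text
time_s: 7.3
position: [539.1, 188.8, 89.7]
tool_rot: [-179.9, 0.2, 77.9]
contact_force: [-4.7, -2.2, 2.0]
finger_gap: 48.9
gripper_force: 30.0
```

Emit:
servo_tool(
  moves=[
    [0.4, 0, 0, 0.1, 0],
    [0.4, 0, 0, 0.1, 0],
    [0.4, 0, 0, 0.1, 0],
    [0.4, 0, 0, 0.1, 0],
    [0.4, 0, 0, 0.1, 0],
    [0.4, 0, 0, 0, 0],
    [0.4, 0, 0, 0, 0],
  ],
)

```text
time_s: 8.0
position: [539.1, 188.9, 84.7]
tool_rot: [-179.9, 0.2, 77.9]
contact_force: [-5.0, -0.8, 1.6]
finger_gap: 49.5
gripper_force: 30.0
```

```bash
python3 look.py | head -2
```

```text
[539.12535583 188.88121389  84.74896775] [-4.95149514 -0.77178866  1.62405608] 49.51962956876264
312 [(205, 58, 20.3), (206, 57, 19.4), (207, 58, 18.8), (208, 58, 18.0), (209, 57, 17.2), (210, 58, 16.8), (211, 58, 15.9), (212, 58, 15.1), (213, 58, 14.5), (214, 57, 13.4), (215, 59, 13.3), (216, 57, 11.9), (217, 57, 11.2), (218, 59, 11.2), (219, 57, 9.6), (220, 58, 9.2), (221, 59, 8.7), (222, 58, 7.7), (223, 64, 9.2), (224, 66, 9.1), (225, 68, 9.1), (226, 70, 9.2), (227, 71, 9.0), (228, 73, 8.8), (229, 75, 9.0), (230, 77, 9.1), (231, 79, 9.0), (232, 80, 8.8), (233, 80, 8.3), (234, 81, 7.8), (235, 81, 7.2), (236, 81, 6.5), (237, 81, 5.7), (238, 84, 6.5), (239, 84, 5.7), (240, 87, 6.2), (241, 87, 5.9), (242, 90, 6.3), (243, 91, 6.1), (244, 93, 6.3), (245, 92, 5.4), (246, 92, 4.5), (247, 93, 4.3), (248, 92, 3.3), (249, 93, 3.1), (250, 89, 0.5), (251, 89, 0.1), (252, 88, -1.2), (253, 165, 35.0), (254, 164, 34.5), (255, 165, 34.7), (256, 165, 34.5), (257, 166, 34.5), (258, 166, 34.2), (259, 166, 33.9), (260, 167, 33.7), (261, 168, 34.2)]
```

View pics/s_last.png

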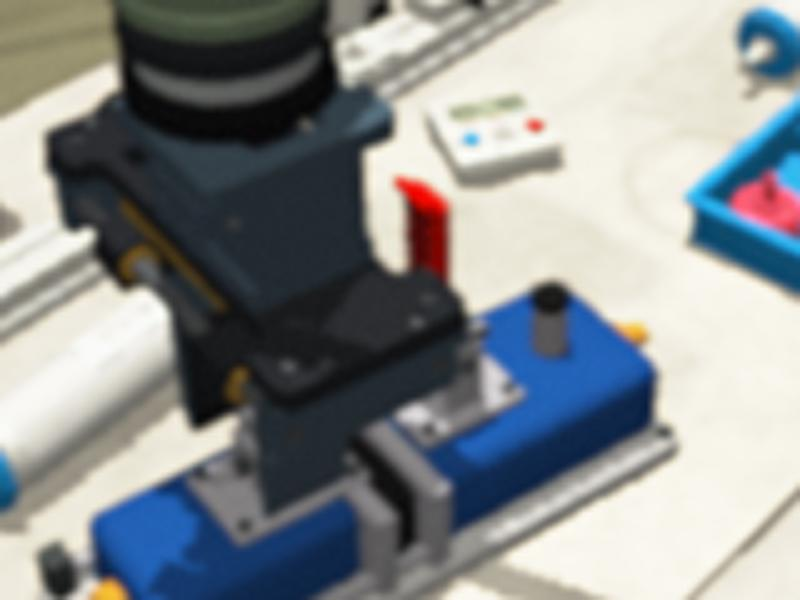

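Emit:
servo_tool(
  moves=[
    [0.4, 0, 0, 0.1, 0],
    [0.4, 0, 0, 0, 0],
    [0.5, 0, 0, 0, 0],
    [0.6, 0, 0, 0, 0],
    [0.75, 0, 0, 0, 0],
    [0.75, 0, 0, 0, 0],
    [0.75, 0, 0, -1, 0],
    [0.75, 0, 0, -2, 0],
    [0.75, 0, 0, -3, 0],
    [0.75, 0, 0, -4, 0],
    [0.75, 0, 0, -2, 0],
    [0.75, 0, 0, 0, 0],
  ],
)

```text
time_s: 9.3
position: [542.4, 190.8, 208.5]
tool_rot: [179.5, -0.3, 77.9]
contact_force: [0.5, 0.8, 0.6]
finger_gap: 68.4
gripper_force: 0.0
```

Run:
```python
from h import *
from scipy.spatial.transform import Rotation as R
st=env.state();p=vision.camera_params("wrist");im,D=vision.read_camera("wrist");T=R.from_euler("xyz",st["tool_rot"],degrees=True).as_matrix()
P=cloud(p,D);L=(P-st["position"])@T;print(st["position"],st["contact_force"],st["finger_gap"])
print([(r,int(P[r,319,2]),round(float(L[r,319,0]),1)) for r in range(190,240)])
cv2.imwrite("pics/w3.png",cv2.resize(im[160:320,220:420],(800,600),interpolation=2))
for n in("scene","top"):
    im,D=vision.read_camera(n);p=vision.camera_params(n);Q=cloud(p,D)
    hsv=cv2.cvtColor(im,cv2.COLOR_BGR2HSV)
    m=((hsv[...,0]<8)|(hsv[...,0]>172))&(hsv[...,1]>120)&(hsv[...,2]>50)&(D>0)&(Q[...,2]>90)&(Q[...,0]<600)&(Q[...,0]>450)
    q=Q[m]; print(n,m.sum(),np.percentile(q,[3,50,97],axis=0).round(0).tolist() if len(q) else 0)
```

```text
[542.36804353 190.84611348 208.4653541 ] [0.50378713 0.76287145 0.60879693] 68.3579729846421
[(190, 75, 6.9), (191, 76, 5.9), (192, 81, 5.9), (193, 80, 4.8), (194, 80, 3.7), (195, 81, 2.8), (196, 85, 2.7), (197, 91, 3.1), (198, 91, 2.1), (199, 92, 1.3), (200, 92, 0.1), (201, 86, -2.6), (202, 86, -3.5), (203, 87, -4.5), (204, 86, -5.8), (205, 81, -8.2), (206, 82, -9.2), (207, 90, -7.9), (208, 93, -8.1), (209, 93, -9.1), (210, 92, -10.7), (211, 92, -11.7), (212, 93, -12.5), (213, 92, -14.0), (214, 94, -14.4), (215, 94, -15.6), (216, 93, -16.9), (217, 92, -18.4), (218, 92, -19.3), (219, 94, -19.8), (220, 93, -21.2), (221, 92, -22.8), (222, 92, -23.6), (223, 93, -24.7), (224, 93, -25.8), (225, 52, -41.8), (226, 52, -42.9), (227, 52, -44.1), (228, 52, -45.6), (229, 52, -46.9), (230, 51, -48.5), (231, 51, -49.6), (232, 52, -50.8), (233, 55, -51.0), (234, 55, -52.0), (235, 56, -53.0), (236, 56, -54.3), (237, 56, -55.6), (238, 57, -56.4), (239, 57, -57.7)]
scene 176 [[510.0, 112.0, 117.0], [514.0, 118.0, 149.0], [527.0, 123.0, 174.0]]
top 57 [[512.0, 107.0, 124.0], [521.0, 115.0, 168.0], [531.0, 123.0, 175.0]]
```

View pics/w3.png

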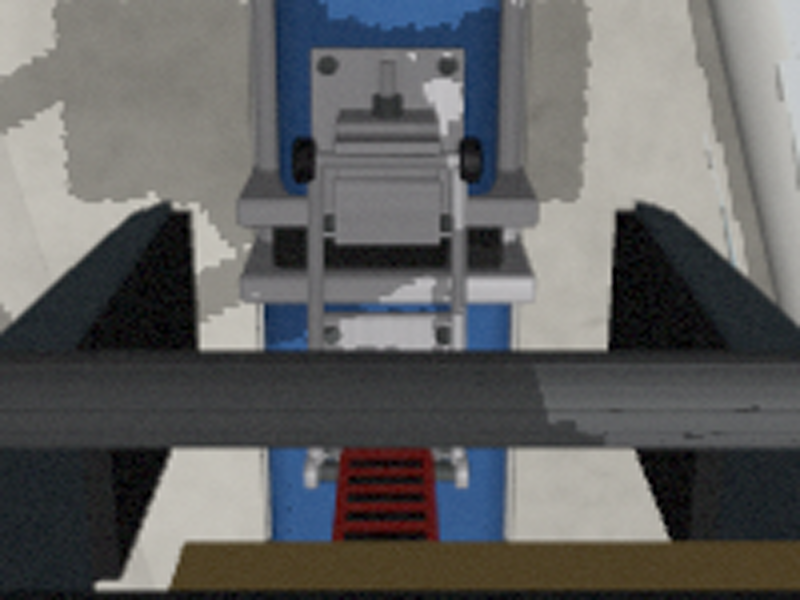

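Emit:
servo_tool(
  moves=[
    [0.4, -1, -0.05, 0.5, 0],
    [0, -1, -0.05, 1, 0],
    [0, -1, -0.05, 1, 0],
    [0, -1.3, -0.05, 1, 0],
    [0, 0, 0, 1.2, 0],
    [0, 0, 0, 0, 0],
    [0, 0, 0, 0, 0],
    [0, 0, 0, 0, 0],
    [0, 0, 0, 0, 0],
  ],
)

```text
time_s: 10.35
position: [529.5, 148.9, 157.4]
tool_rot: [179.9, -0.0, 77.9]
contact_force: [0.3, -0.7, 1.0]
finger_gap: 0.7
gripper_force: 0.0
```

Emit:
servo_tool(
  moves=[
    [0, -0.4, 0.1, -0.4, 0],
    [0, -0.4, 0, 0, 0],
    [0, -0.4, 0, 0, 0],
    [0, -0.3, 0, 0, 0],
    [0, -0.2, 0, 0, 0],
    [0, -0.2, 0, 0, 0],
    [0, 0, 0, 0, 0],
  ],
)

```text
time_s: 11.05
position: [526.0, 129.5, 161.0]
tool_rot: [180.0, 0.0, 77.8]
contact_force: [0.1, 0.1, 1.3]
finger_gap: 0.7
gripper_force: 0.1
```

Emit:
servo_tool(
  moves=[
    [0, -0.4, 0, 0, 0],
    [0, -0.4, 0, 0, 0],
    [0, -0.4, 0, 0, 0],
    [0, 0, 0, 0, 0],
    [0, 0, 0, 0, 0],
  ],
)

```text
time_s: 11.55
position: [523.2, 117.6, 160.8]
tool_rot: [-180.0, 0.0, 77.8]
contact_force: [0.0, 0.8, 0.5]
finger_gap: 0.7
gripper_force: 0.0
```

```bash
cat > red.py <<'E'
from h import *
print(env.state()["contact_force"])
for n in("scene","top"):
    im,D=vision.read_camera(n);p=vision.camera_params(n);Q=cloud(p,D)
    hsv=cv2.cvtColor(im,cv2.COLOR_BGR2HSV)
    m=((hsv[...,0]<8)|(hsv[...,0]>172))&(hsv[...,1]>120)&(hsv[...,2]>50)&(D>0)&(Q[...,2]>60)&(Q[...,0]<600)&(Q[...,0]>450)
    q=Q[m]; print(n,m.sum(),np.percentile(q,[3,50,97],axis=0).round(0).tolist() if len(q) else 0)
    if n=="scene": cv2.imwrite("pics/s_last.png",cv2.resize(im[190:310,210:370],(800,600),interpolation=2))
E
python3 red.py
```

```text
[0.03713961 0.79347403 0.46990813]
scene 133 [[506.0, 98.0, 117.0], [511.0, 105.0, 135.0], [523.0, 111.0, 159.0]]
top 7 [[512.0, 81.0, 166.0], [515.0, 89.0, 168.0], [519.0, 92.0, 244.0]]
```

Emit:
servo_tool(
  moves=[
    [0, -0.5, 0, 0, 0],
    [0, -0.4, 0, 0, 0],
    [0, -0.4, 0, 0.05, 0],
    [0, -0.4, 0, 0.1, 0],
    [0, -0.4, 0, 0.15, 0],
    [0, 0, 0, 0, 0],
  ],
)

```text
time_s: 12.25
position: [518.9, 96.9, 157.8]
tool_rot: [180.0, 0.0, 77.8]
contact_force: [0.1, 1.9, -0.3]
finger_gap: 0.7
gripper_force: 0.6
```

Emit:
servo_tool(
  moves=[
    [0, -0.4, 0, 0.15, 0],
    [0, -0.4, 0, 0.2, 0],
    [0, -0.4, 0, 0.2, 0],
    [0, -0.2, 0, 0.1, 0],
    [0, 0, 0, 0, 0],
    [0, 0, 0, 0, 0],
  ],
)

```text
time_s: 12.85
position: [516.0, 83.3, 151.4]
tool_rot: [-180.0, 0.1, 77.9]
contact_force: [0.1, 1.0, 0.5]
finger_gap: 0.3
gripper_force: 0.6
```

```bash
python3 red.py
```

```text
[0.12979516 0.97028347 0.46396072]
scene 179 [[499.0, 62.0, 113.0], [507.0, 80.0, 127.0], [522.0, 94.0, 147.0]]
top 0 0
```

View pics/s_last.png

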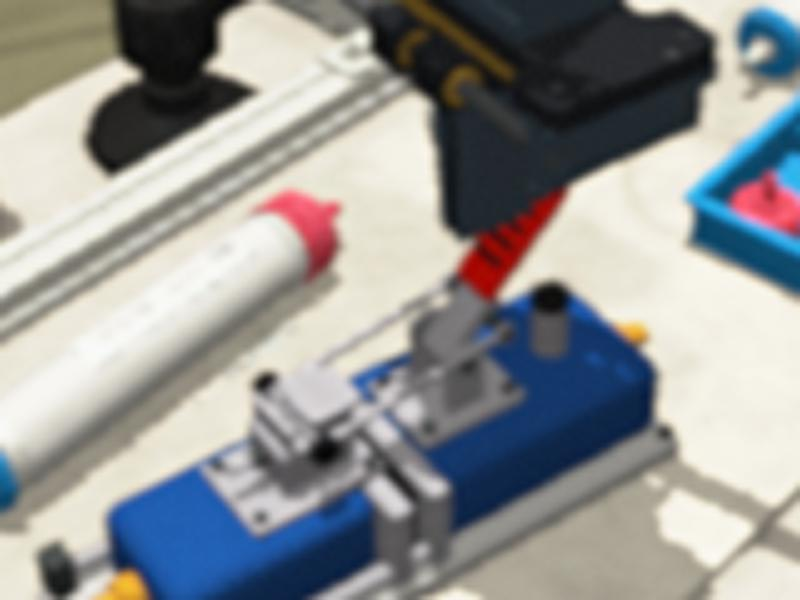

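Emit:
servo_tool(
  moves=[
    [0, -0.3, 0, 0.25, 0],
    [0, -0.3, 0, 0.25, 0],
    [0, -0.3, 0, 0.3, 0],
    [0, 0, 0, 0, 0],
    [0, 0, 0, 0, 0],
  ],
)

```text
time_s: 13.45
position: [514.1, 74.5, 143.2]
tool_rot: [-180.0, 0.1, 77.8]
contact_force: [-0.0, -0.6, 0.4]
finger_gap: 0.4
gripper_force: 0.5
```

Emit:
servo_tool(
  moves=[
    [0, -0.3, 0, 0.3, 0],
    [0, -0.3, 0, 0.35, 0],
    [0, -0.3, 0, 0.4, 0],
    [0, 0, 0, 0, 0],
    [0, 0, 0, 0, 0],
  ],
)

```text
time_s: 13.95
position: [512.0, 65.9, 132.5]
tool_rot: [-179.9, 0.0, 77.8]
contact_force: [0.0, 0.2, 0.2]
finger_gap: 0.5
gripper_force: 0.0
```

Emit:
servo_tool(
  moves=[
    [0, -0.2, 0, 0.3, 0],
    [0, -0.2, 0, 0.3, 0],
    [0, -0.1, 0, 0.3, 0],
    [0, -0.1, 0, 0.3, 0],
    [0, 0, 0, 0, 0],
    [0, 0, 0, 0, 0],
  ],
)

```text
time_s: 14.55
position: [510.9, 60.3, 120.7]
tool_rot: [-180.0, 0.0, 77.9]
contact_force: [0.0, -0.0, -0.2]
finger_gap: 0.4
gripper_force: 0.0
```

```bash
python3 red.py
```

```text
[ 0.04873606 -0.01183018 -0.23399978]
scene 160 [[493.0, 35.0, 86.0], [502.0, 62.0, 104.0], [518.0, 82.0, 112.0]]
top 0 0
```

View pics/s_last.png

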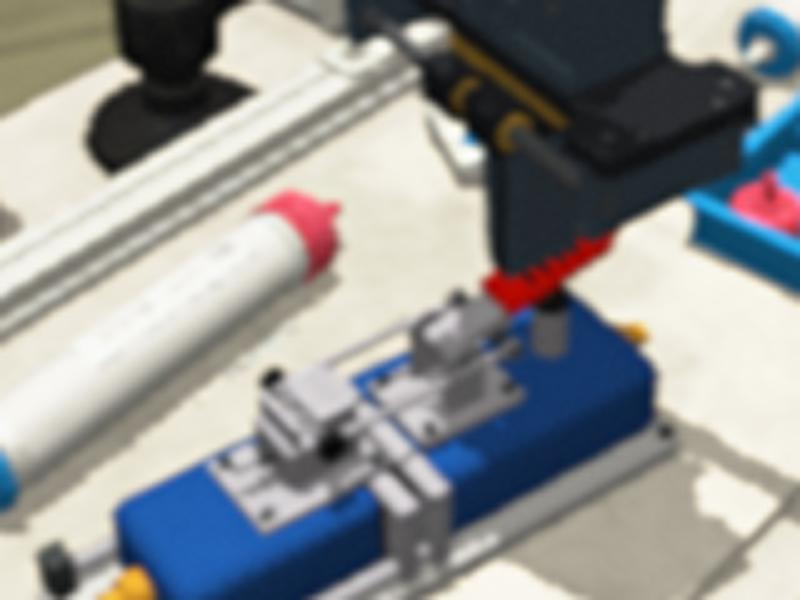

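Emit:
servo_tool(
  moves=[
    [0, -0.1, 0, 0.2, 0],
    [0, -0.1, 0, 0.2, 0],
    [0, 0, 0, 0.2, 0],
    [0, 0, 0, 0, 0],
    [0, 0, 0, 0, 0],
  ],
)

```text
time_s: 15.15
position: [510.5, 58.4, 114.8]
tool_rot: [-180.0, 0.0, 77.9]
contact_force: [-0.0, -0.1, -0.1]
finger_gap: 0.1
gripper_force: 0.0
```

Emit:
servo_tool(
  moves=[
    [0, 0, 0, 0.2, 0],
    [0, 0, 0, 0.2, 0],
    [0, 0, 0, 0.1, 0],
    [0, 0, 0, 0, 0],
    [0, 0, 0, 0, 0],
  ],
)

```text
time_s: 15.65
position: [510.6, 58.4, 109.9]
tool_rot: [-180.0, 0.0, 77.9]
contact_force: [-0.6, -0.5, -0.3]
finger_gap: 0.5
gripper_force: 0.0
```

```bash
python3 red.py
```

```text
[-0.64680192 -0.462647   -0.33885725]
scene 146 [[492.0, 29.0, 86.0], [501.0, 59.0, 96.0], [517.0, 79.0, 102.0]]
top 0 0
```

Emit:
servo_tool(
  moves=[
    [0, 0, 0, 0.1, 0],
    [0, 0, 0, 0.1, 0],
    [0, 0, 0, 0, 0],
    [0, 0, 0, 0, 0],
  ],
)

```text
time_s: 16.15
position: [510.7, 58.4, 108.2]
tool_rot: [180.0, 0.0, 77.9]
contact_force: [-0.6, -0.1, 3.9]
finger_gap: 0.3
gripper_force: 1.9
```

Contact now felt at home height; press slightly more, then look.

Emit:
servo_tool(
  moves=[
    [0, 0, 0, 0.1, 0],
    [0, 0, 0, 0, 0],
    [0, 0, 0, 0, 0],
  ],
)

```text
time_s: 16.45
position: [510.7, 58.4, 108.2]
tool_rot: [180.0, -0.0, 77.9]
contact_force: [-2.8, -0.2, 10.7]
finger_gap: 0.2
gripper_force: 5.2
```

Emit:
servo_tool(
  moves=[
    [0, 0, 0, -0.2, 0],
    [0, 0, 0, -1, 0],
    [0, 0, 0, -3, 0],
    [0, 0, 0, -4, 0],
    [0, 0, 0, -4, 0],
    [0, -4, 0, 0, 0],
    [0, -4, 0, 0, 0],
    [0, 0, 0, 0, 0],
  ],
)

```text
time_s: 17.25
position: [492.9, -23.0, 229.6]
tool_rot: [180.0, 0.1, 77.6]
contact_force: [0.4, 0.4, -0.2]
finger_gap: 0.5
gripper_force: 0.0
```

```bash
python3 red.py
python3 - <<'E'
from h import *
st=env.state();p=vision.camera_params("wrist");im,D=vision.read_camera("wrist");P=cloud(p,D)
M=np.array([.21,.978]);X=(P[...,:2]-[521.8,104.8])@M;Y=(P[...,:2]-[521.8,104.8])@np.array([.978,-.21])
hsv=cv2.cvtColor(im,cv2.COLOR_BGR2HSV)
r=((hsv[...,0]<8)|(hsv[...,0]>172))&(hsv[...,1]>120)&(P[...,2]>70)&(P[...,2]<180)&(abs(Y)<20)&(X<0)&(X>-100)
if r.sum()>20: print("handle slope",r.sum(),np.polyfit(X[r],P[...,2][r],1),X[r].min(),X[r].max())
k=(abs(Y)<10)&(X>50)&(X<110)&(P[...,2]>70)&(P[...,2]<130)
xs=X[k];zs=P[...,2][k]
for a in range(50,110,2):
    s=(xs>=a)&(xs<a+2)
    if s.any(): print(a,zs[s].mean().round(1),end="; ")
cv2.imwrite("pics/w5.png",im)
E
```

```text
[ 0.37696097  0.44014832 -0.24861305]
scene 246 [[493.0, 22.0, 90.0], [504.0, 51.0, 97.0], [518.0, 78.0, 101.0]]
top 0 0
handle slope 1131 [-5.14344830e-02  9.39175897e+01] -87.54871451926465 -27.016123822842232
50 80.8; 52 89.9; 54 93.1; 56 93.1; 58 92.9;
```

View pics/s_last.png

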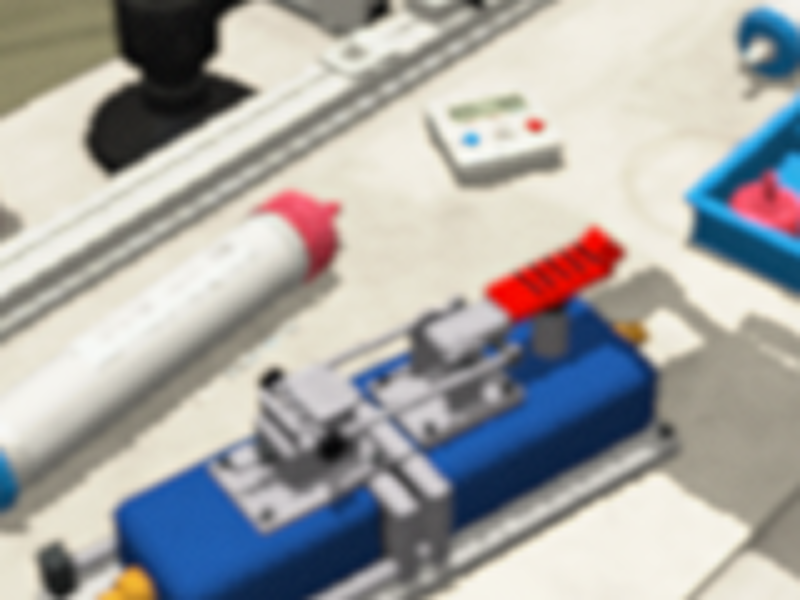

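Run:
```python
from h import *
p=vision.camera_params("wrist");im,D=vision.read_camera("wrist");P=cloud(p,D)
X=(P[...,:2]-[521.8,104.8])@np.array([.21,.978]);Y=(P[...,:2]-[521.8,104.8])@np.array([.978,-.21]);Z=P[...,2]
for nm,ym,yM,lo,hi in(("handle",-8,8,85,115),("housing",-32,-18,45,70),("housing2",18,32,45,70)):
    k=(Y>ym)&(Y<yM)&(Z>lo)&(Z<hi)
    print(nm,[(a,Z[k&(X>=a)&(X<a+5)].size and round(float(np.percentile(Z[k&(X>=a)&(X<a+5)],70)),1)) for a in range(-95,60,5)])
```

```text
handle [(-95, 0), (-90, 100.6), (-85, 100.3), (-80, 98.0), (-75, 97.6), (-70, 97.5), (-65, 97.0), (-60, 97.5), (-55, 97.2), (-50, 97.3), (-45, 97.5), (-40, 96.7), (-35, 96.7), (-30, 95.8), (-25, 91.7), (-20, 91.8), (-15, 91.8), (-10, 91.8), (-5, 91.7), (0, 91.7), (5, 91.4), (10, 0), (15, 0), (20, 0), (25, 0), (30, 0), (35, 0), (40, 0), (45, 0), (50, 93.1), (55, 93.4)]
housing [(-95, 0), (-90, 52.7), (-85, 54.3), (-80, 54.9), (-75, 54.9), (-70, 54.9), (-65, 54.8), (-60, 55.1), (-55, 55.1), (-50, 55.0), (-45, 54.8), (-40, 54.8), (-35, 54.9), (-30, 55.0), (-25, 55.9), (-20, 54.7), (-15, 55.3), (-10, 55.0), (-5, 55.1), (0, 55.0), (5, 55.0), (10, 55.4), (15, 55.3), (20, 55.4), (25, 55.0), (30, 57.1), (35, 56.6), (40, 52.5), (45, 56.6), (50, 57.4), (55, 54.0)]
housing2 [(-95, 0), (-90, 52.4), (-85, 54.2), (-80, 54.9), (-75, 54.8), (-70, 54.8), (-65, 54.8), (-60, 54.9), (-55, 54.7), (-50, 54.9), (-45, 55.1), (-40, 54.7), (-35, 54.7), (-30, 55.0), (-25, 55.3), (-20, 55.0), (-15, 55.0), (-10, 55.0), (-5, 55.2), (0, 54.9), (5, 54.9), (10, 55.1), (15, 55.0), (20, 54.9), (25, 54.9), (30, 57.0), (35, 56.7), (40, 53.0), (45, 56.9), (50, 56.6), (55, 54.0)]
```

The handle is level at z ≈ 97, with a lip at its end, so it is fully home. Keeper hook starts at about 50 mm and the bar is hooked.

```bash
python3 -c "
from bench import env
print(env.sign_off())"
```

```text
the job is handed in; nothing more can be done
None
```

The latch is closed and the job handed in, with no verdict shown: the bar is in the slot behind the hook, the red lever is level on its stop, the halves look drawn together, and the arm is clear.

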